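# Third hand: hold a relay coil down on its spring

### The arm

A 7-joint arm with a two-finger parallel gripper is mounted at the origin on the work surface. World frame = base frame: x ahead of the robot, y to its left, z up, the work surface at z = 0. Lengths are in mm, angles in degrees, forces in N, time in s.
With the tool pointing down it reaches from about 400 to 900 mm from the base axis. Payload 5.6 kg.
Tool frame: the origin (TCP) lies at the very end of the fingers, on their centre line; the grasp point (between the pads) lies 19 mm behind it (robot.grasp_offset is the distance from the TCP to the grasp point, in mm); z points along the fingers, y is the direction in which the jaws open and shut (so a half turn about z gives the same grasp; the last joint's range is limited). The gripper opens to 92 mm and grips with 3 to 60 N. Pads are 20 mm wide; open, the fingers measure 128 mm over their backs; the gripper's body (75 mm by 189 mm) begins 69 mm behind the grasp point.
Start: joints at [61.364, 26.786, -0.665, 91.828, 0.344, 61.387, -3.226], TCP at [286.662, -583.382, 184.292] pointing down, gripper open.
Joint ranges: [-144.91, 144.91], [-17.63, 115.5], [-89.93, 88.59], [15.96, 139.68], [-74.01, 254.01], [8.47, 105.57], [-167.45, 167.45]. Speed limits (degrees/s): [147.25, 147.25, 180, 180, 180, 180, 180].

### API

Orientations are given as [roll, pitch, yaw] about the fixed x, y, z axes, in that order (R = Rz(yaw) Ry(pitch) Rx(roll)).
In Python, from plant import telemetry, camera, workorder, robot gives the robot as it stands.
- The arm moves only by the tool drive_tool, never from a script. Its argument "moves" is a list of rows, each a list of 5 numbers: the opening, from 0 (shut) to 1 (fully open), then the shift along the tool's x, y, z in mm, then the turn about the tool's z in rad. In form: [[claw, tx, ty, tz, twist], ...]. A call has 1 to 8 rows; each row shifts and turns the pose as measured when the row begins, along the tool's axes as they then stand; what a row does not reach is not made up. A row lasts 1/12 s, in which the tool goes at most 41.7 mm and 7.16 degrees, less where a joint would pass 70% of its speed; a pose out of reach is approached as far as the arm can. A call with a gripper value outside its range is refused whole. The fingers move at their own pace and stop on an object; the grip force is fixed at half the most. Time passes only in rows, so rows that do not move let the fingers close. It gives the time, the measured TCP pose, the force and the opening at its end, in the units of the state.
- telemetry.read_state(): the state, without advancing time (a new reading comes with each control period).
- camera(name): name is "side" or "top" or "wrist"; returns a dict with "frame" (480x640x3 uint8, red, green, blue), "mtx" (3x3 intrinsics, pixels), "rvec" (rotation vector, rad) and "tvec" (3), from world to camera coordinates, as OpenCV has them; the wrist camera has in their place "mount" (4x4, takes a point from camera to tool coordinates, whose origin is the TCP and whose axes are the flange's). Camera axes: x right, y down, z forward; pixel columns grow to the right and rows downward; lengths in mm; the calibration is good to about 2 mm. A picture is of the moment at which its call begins: read the wrist's pose just before it. There is no depth.
- workorder.finish_job(): hands the job in, once; it reports no verdict.
The state is a dict: "time_s": time; "joint_pos": joint angles; "qvel": joint speeds; "tau": joint torques, N m; "tcp_pos": TCP position; "tool_rot": TCP orientation; "force": force on the tool from outside, world axes, zero at the start; "torque": the same for the moment, N m; "finger_gap": opening from 0.0 (shut) to 1.0 (fully open).
Only numpy, scipy, OpenCV 4.12 (cv2) and the standard library are available. Lean on these libraries where they do the work, as an engineer would, in place of code of your own. Each camera call takes 0.05 s, during which the arm holds its last target.

### The job

Lower the loose coil with the two ears on its foot over the bare iron core of the relay, ears in line with the two turn clips at the foot of that core, and push it down against its spring, without ramming it, until the ears are below the clips: a steady push of about 14 N on the spring (no less than 9, no more than 20). Finish like that, still holding the coil down with the gripper, so that I can swing the clips over the ears and tighten them. Leave the other things on the table where they are.

Things in the scene. Friction and masses are not known exactly. Their poses are not given: they have to be found in the camera images.
- coil_centre (a point): Centre (on the axis, half-way up) of the loose coil to fit: an upright tube, black winding with brown ends, 48 mm outside, 64 mm high, 24 mm straight bore right through, about 0.42 kg. Stands on the table, z up; its foot is 32 mm below this point and has two like ears, 4 mm thick, 16 mm wide, along the coil's own +x and -x, out to 38 mm from the axis.
- coil: The same loose coil: origin at the centre of its underside, axes as coil_centre.
- relay: The relay being rebuilt, heavy, fixed: base 190 (its x) by 200 (its y) by 50 mm high, origin at the centre of its underside, z up. On the top plate at its x = +35 mm stand two iron cores: the one at y = +40 mm has its coil clipped down (coil top 73 mm above the plate), the one at y = -40 mm is bare. Two rows of terminal studs, 34 mm high, run along its -x side.
- core_top (a point): Centre of the bare core's top end, 127 mm above the table; axes as the relay's. Core 20 mm thick, 77 mm tall, last 4 mm tapered to 13 mm. Its two turn clips stand at its foot, 46 mm from its axis to the relay's +x and -x, tongues swung aside, undersides 12.5 mm above the plate. The fitted coil stands 80 mm away to +y: fingers that close along the relay's x keep clear of it.
- spring_top (a point): Centre of the upper face of the flat-topped wave spring (42 mm diameter, round the foot of the bare core) on which the coil's foot will rest: 12 mm above the top plate when free, 65 mm below the core's top.
- coil_spring (a joint): How far that spring is pressed down, in m: 0 free, 0.009 pressed solid. It gives 1 mm for each 2.5 N (9 N at 3.6 mm, 14 N at 5.6 mm, 20 N at 8 mm). The coil's own weight alone presses it 1.3 to 2.1 mm.
- short_coil: Bystander: a short fat black coil, 60 mm diameter, 36 mm high, 16 mm bore, no ears; origin at the centre of its underside.
- strap: Bystander: a flat iron yoke strap 112 by 24 by 8 mm lying flat.
- screwdriver: Bystander: a screwdriver with a black handle, lying.
- wrench: Bystander: a 150 mm steel wrench, lying.
- jar: Bystander: an amber glass jar with a black lid, 60 mm diameter, 75 mm high.
- brush: Bystander: a 160 mm wooden-handled brush, lying.
Not all that is in view belongs to the job. Leave any blue or pink look-alike of the coil alone.

How it is judged:
By the outcome, as a careful person would: the job done as asked, in the order asked, and still so for the second after the job is handed in, while the arm keeps its last pose, push and grip.
It also fails if it takes over 51 s, if anything falls off the work surface, if the arm or the gripper's body presses on something with over 40 N, if the wrist force passes 120 N, or if a joint passes its speed limit or range.

## Working session

There is one attempt and no reset: what is moved stays moved. The work goes in short steps, Python scripts to look and compute and a tool call to move; the robot and the scene stay as the last step left them, time stands still between calls to the robot, and variables do not carry over. Pictures are saved under pics/ and viewed, and the job is handed in when it is done.

Besides the shell and the picture viewer there is one more tool, called after "Call:" as name(argument=value, ...), one argument or row to a line, values as JSON. drive_tool: Moves the arm, as the interface text tells. Its arguments: {"type":"object","properties":{"moves":{"type":"array","items":{"type":"array","items":{"type":"number"}}}},"required":["moves"]}

```bash
ls; mkdir -p pics; python3 - <<'E'
from plant import telemetry,camera,robot
import cv2,json
print(telemetry.read_state())
for n in("side","top","wrist"):
    c=camera(n);cv2.imwrite(f"pics/{n}0.png",c["frame"][:,:,::-1])
    print(n,{k:v for k,v in c.items() if k!="frame"})
print([a for a in dir(robot) if a[0]!='_'])
E
```

```text
pics
{'time_s': 0.0, 'joint_pos': array([61.36301895, 26.83844521, -0.66331418, 91.88152643,  0.34274171,
       61.38613235, -3.22616667]), 'qvel': array([ 0.00731826, -0.00232748,  0.01394756,  0.0420101 ,  0.00535042,
       -0.00871618,  0.02865335]), 'tau': array([-3.75956815e-04, -5.20570457e+01, -1.30020676e-02, -2.43748051e+01,
       -5.67113527e-02,  1.73704937e-02,  1.54433128e-04]), 'tcp_pos': array([ 286.34384298, -582.80734669,  183.30832152]), 'tool_rot': array([-1.79896099e+02,  6.97542552e-03,  2.61673776e+01]), 'force': array([ 0.40030737,  0.81532872, -0.26362064]), 'torque': array([ 0.04329508, -0.03733824,  0.03302975]), 'finger_gap': 1.002689761394585}
side {'mtx': array([[588.44877439,   0.        , 317.20707623],
       [  0.        , 588.44877439, 229.80236196],
       [  0.        ,   0.        ,   1.        ]]), 'rvec': array([ 0.23569637, -2.7471628 ,  1.29006237]), 'tvec': array([ 507.05984519,  111.44273026, 1183.49632722])}
top {'mtx': array([[467.12620801,   0.        , 317.51340071],
       [  0.        , 467.12620801, 236.1118498 ],
       [  0.        ,   0.        ,   1.        ]]), 'rvec': array([ 2.1716244 , -2.17263005,  0.07578619]), 'tvec': array([  37.5340936 ,  507.24368852, 1086.89703605])}
wrist {'mtx': array([[340.75029481,   0.        , 314.3285041 ],
       [  0.        , 340.75029481, 234.58350057],
       [  0.        ,   0.        ,   1.        ]]), 'mount': array([[ 3.25061374e-04, -9.62192782e-01, -2.72369132e-01,
         7.68713447e+01],
       [ 9.99999851e-01,  4.32207391e-04, -3.33391325e-04,
         5.21622044e-01],
       [ 4.38506678e-04, -2.72368984e-01,  9.62192779e-01,
        -1.99938122e+02],
       [ 0.00000000e+00,  0.00000000e+00,  0.00000000e+00,
         1.00000000e+00]])}
['IKError', 'grasp_offset']
```

View pics/top0.png

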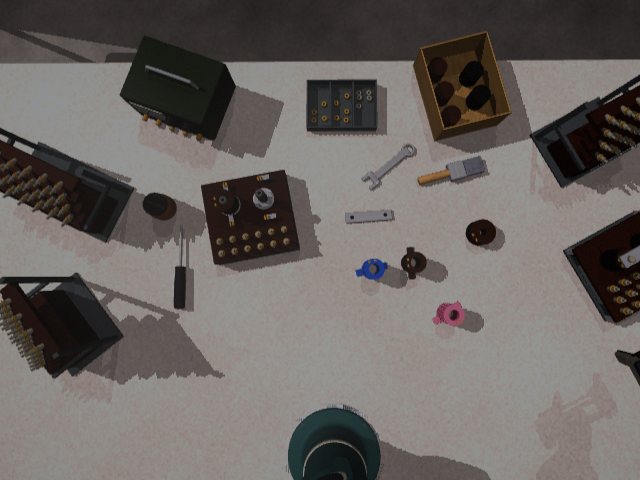

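View pics/side0.png

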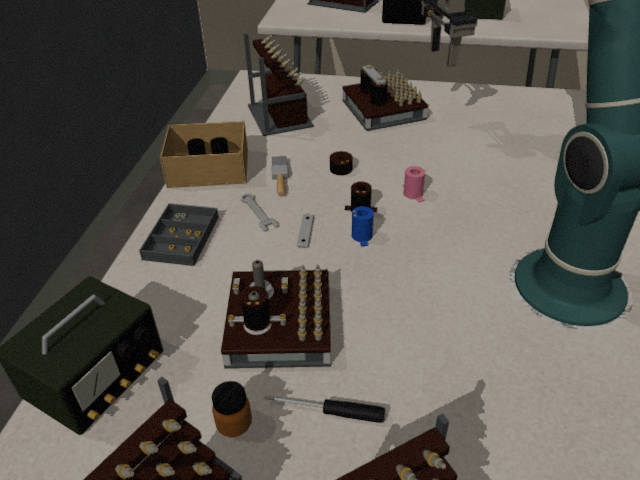

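View pics/wrist0.png

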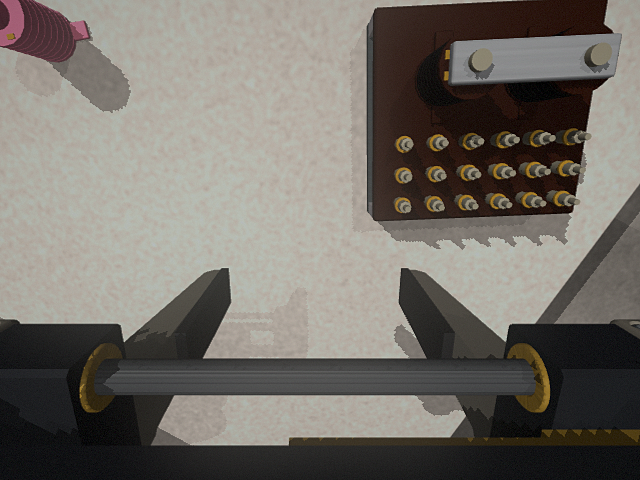

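Candidates for the loose coil, in top-view pixels:
- Black/brown tube with two ears (413,263)
- Blue look-alike (373,268)
- Pink look-alike (450,314)
- Short fat coil, no ears (481,232)
- Coils in the box (about 460,80)
- Fitted coil on the relay (228,203)

The description fits the one at (413,263), so I'll check it in close crops.

```bash
cat > h.py <<'E'
import numpy as np,cv2
from plant import telemetry,camera
from scipy.spatial.transform import Rotation as Ro
def load(n):
    c=camera(n);s=None
    return c
def pose(c,s=None):
    """camera->world R,t"""
    if "mount" in c:
        T=np.eye(4);T[:3,:3]=Ro.from_euler('xyz',s["tool_rot"],degrees=True).as_matrix();T[:3,3]=s["tcp_pos"]
        M=T@c["mount"];return M[:3,:3],M[:3,3]
    R=cv2.Rodrigues(c["rvec"])[0];return R.T,-R.T@c["tvec"]
def ray(c,uv,s=None):
    R,t=pose(c,s);d=R@np.linalg.inv(c["mtx"])@np.array([uv[0],uv[1],1.]);return t,d
def onz(c,uv,z,s=None):
    t,d=ray(c,uv,s);return t+d*(z-t[2])/d[2]
def proj(c,P,s=None):
    R,t=pose(c,s);p=R.T@(np.asarray(P,float)-t);q=c["mtx"]@p;return q[:2]/q[2]
def crop(c,x,y,w,h,k,fn):
    f=c["frame"][y:y+h,x:x+w,::-1];cv2.imwrite(fn,cv2.resize(f,None,fx=k,fy=k,interpolation=cv2.INTER_CUBIC))
E
python3 - <<'E'
from h import *
t=load("top");s=load("side")
a=cv2.resize(t["frame"][225:305,350:450],None,fx=4,fy=4,interpolation=2)
b=cv2.resize(s["frame"][160:260,330:430],None,fx=4,fy=4,interpolation=2)[:320]
cc=cv2.resize(t["frame"][160:270,195:305],None,fx=3,fy=3,interpolation=2)[:320]
dd=cv2.resize(s["frame"][245:375,215:345],None,fx=3,fy=3,interpolation=2)[:400]
cv2.imwrite("pics/c1.png",np.hstack([a,b])[:,:,::-1])
cv2.imwrite("pics/c2.png",np.hstack([cv2.copyMakeBorder(cc,0,390-320,0,0,0),dd[:390]])[:,:,::-1])
for n,p,z in(("coiltop",(413,260),64),("foot",(413,263),0),("core",(262,193),127),("fitted",(228,201),123)):print(n,onz(t,p,z))
for p in((202,187),(283,172),(299,245),(217,263)):print(onz(t,p,50))
E
```

```text
coiltop [ 449.17287972 -179.61030765   64.        ]
foot [ 444.04956611 -191.64373914    0.        ]
core [592.26673648 156.12050444 127.        ]
fitted [575.56113481 230.52614077 123.        ]
[620.47554931 307.24376987  50.        ]
[655.54474995 117.71448332  50.        ]
[484.32122691  79.65383558  50.        ]
[442.86092028 268.81790953  50.        ]
```

View pics/c1.png

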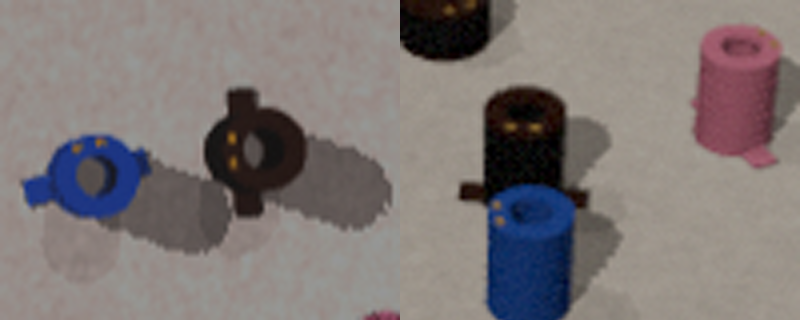

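View pics/c2.png

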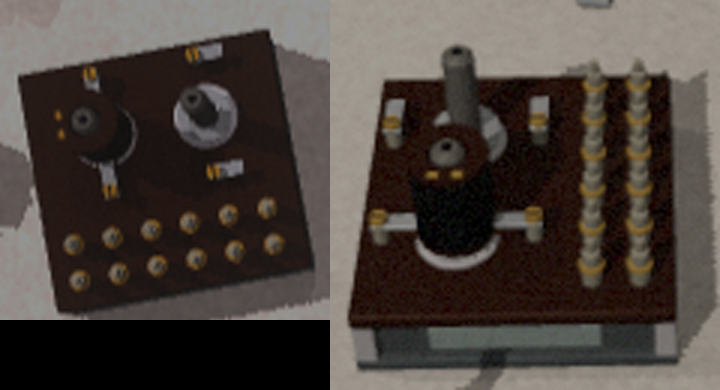

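The top-view crop confirms it: a black/brown tube with two ears, ear ends at about (410,248) and (412,277), so the ears run roughly along world x. The blue one is at (373,268). The relay's bare core is at about (260,193), and the fitted coil is to its left at (228,203). I'm moving towards the coil now.

Call:
drive_tool(
  moves=[
    [1,26,-23,0,-0.12],
    [1,29,-20,0,-0.12],
    [1,31,-16,0,-0.12],
    [1,33,-12,0,-0.12],
    [1,34,-8,0,-0.12],
    [1,35,-4,0,-0.12],
    [1,35,0,0,-0.12],
    [1,35,4,0,-0.12],
  ],
)

```text
time_s: 0.92
tcp_pos: [389.0, -321.4, 181.1]
tool_rot: [-179.8, 0.3, 82.6]
force: [0.4, -0.0, -0.1]
finger_gap: 1.003
```

```bash
cat >> h.py <<'E'
def togo(s,xy,yaw=None):
    """tool-frame shift to reach world xy from state s, and twist (rad)"""
    R=Ro.from_euler('xyz',s["tool_rot"],degrees=True).as_matrix()
    d=np.r_[np.asarray(xy)[:2]-s["tcp_pos"][:2],0]
    r=R.T@d
    tw=None if yaw is None else -np.radians((yaw-s["tool_rot"][2]+180)%360-180)
    return np.round(r,1),tw
def st():
    s=telemetry.read_state();print("t",round(s["time_s"],2),"tcp",s["tcp_pos"].round(1),"rot",s["tool_rot"].round(2),"F",s["force"].round(1),"gap",round(s["finger_gap"],3));return s
E
python3 - <<'E'
from h import *
s=st();print(togo(s,(445,-186),90))
t=load("top")
print(onz(t,(416.5,262),64),onz(t,(411.2,262.5),4),onz(t,(410.5,248),4),onz(t,(412,277.5),4))
E
```

```text
t 0.92 tcp [ 389.  -321.4  181.1] rot [-179.78    0.29   82.58] F [ 0.4 -0.  -0.1] gap 1.003
(array([141.5,  38.1,  -0.9]), np.float64(-0.1295176762359719))
[ 444.64548643 -187.43688995   64.        ] [ 445.14121369 -186.61029415    4.        ] [ 479.87697205 -185.51157012    4.        ] [ 409.39727714 -187.92141873    4.        ]
```

Call:
drive_tool(
  moves=[
    [1,35,10,0,-0.06],
    [1,36,9,0,-0.07],
    [1,36,7,0,0],
    [1,34,7,0,0],
    [1,0,0,0,0],
  ],
)

```text
time_s: 1.38
tcp_pos: [429.9, -171.4, 181.6]
tool_rot: [-179.9, 0.1, 91.4]
force: [0.4, 0.8, 0.7]
finger_gap: 0.998
```

```bash
python3 - <<'E'
from h import *
s=st();c=load("wrist");cv2.imwrite("pics/w1.png",c["frame"][:,:,::-1])
print(togo(s,(445,-186),90))
np.save("w1.npy",c["frame"])
E
```

```text
t 1.38 tcp [ 429.9 -171.4  181.6] rot [-1.7994e+02  9.0000e-02  9.1370e+01] F [0.4 0.8 0.7] gap 0.998
(array([-14.9,  14.8,   0. ]), np.float64(0.023836932089259348))
```

View pics/w1.png

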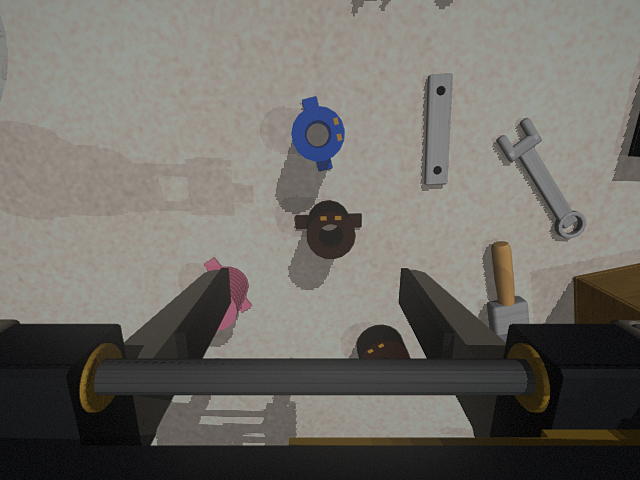

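The wrist view shows the coil at (330,228), with ears at (301,222) and (355,220); blue is at (318,134). I'll measure it by mask.

```bash
python3 - <<'E'
from h import *
s=st();c=load("wrist");f=c["frame"]
x0,y0,w,h=285,190,85,85
g=f[y0:y0+h,x0:x0+w].astype(int)
m=(g.max(2)<75).astype(np.uint8)
k=5
v=cv2.resize(g.astype(np.uint8),None,fx=k,fy=k,interpolation=0)
mm=cv2.resize(m*255,None,fx=k,fy=k,interpolation=0)
cv2.imwrite("pics/w1c.png",np.hstack([v[:,:,::-1][:, :400],cv2.merge([mm]*3)[:, :400]]))
E
```

```text
t 1.43 tcp [ 429.3 -174.6  181.6] rot [-179.92    0.19   91.23] F [ 0.6 -0.4 -0.8] gap 1.0
```

View pics/w1c.png

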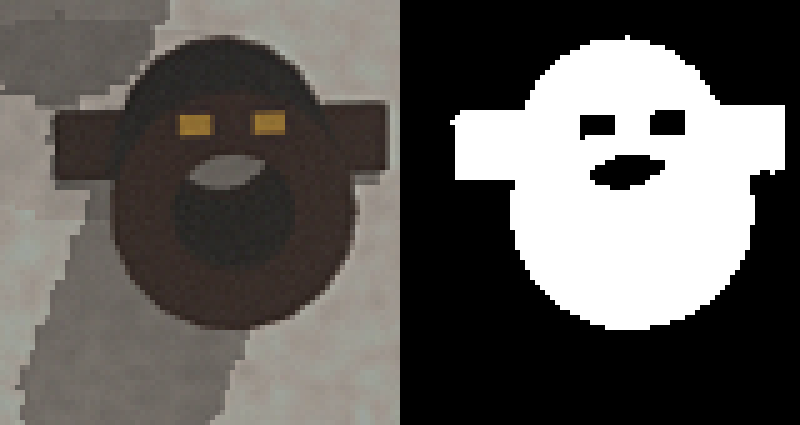

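```bash
python3 - <<'E'
from h import *
s=st();c=load("wrist")
s1=dict(s,tcp_pos=np.array([429.3,-174.6,181.6]),tool_rot=np.array([-179.92,.19,91.23]))
for S in(s1,s):
    T=onz(c,(331.6,231.8),64,S);a=onz(c,(295.8,219),4,S);b=onz(c,(362.6,217.3),4,S)
    print(T,(a+b)/2,a,b,np.linalg.norm(a-b),np.degrees(np.arctan2(*(b-a)[1::-1])))
xy=(T+(a+b)/2)/2
yaw=np.degrees(np.arctan2(*(b-a)[1::-1]))+90
print(xy,yaw,togo(s,xy,yaw))
E
```

```text
t 1.48 tcp [ 428.9 -177.1  181.5] rot [-179.91    0.23   91.04] F [ 1.2 -1.5  1. ] gap 0.997
[ 446.25258799 -185.16160823   64.        ] [ 446.26233672 -185.67279162    4.        ] [ 408.37953898 -187.51399414    4.        ] [ 484.14513446 -183.8315891     4.        ] 75.8550299221445 2.7825343345900118
[ 445.75433928 -187.75802082   64.        ] [ 445.74755153 -188.31458775    4.        ] [ 407.86456971 -190.03188921    4.        ] [ 483.63053334 -186.5972863     4.        ] 75.84377194428944 2.595540391440671
[ 445.7509454  -188.03630429   34.        ] 92.59554039144066 (array([-11.3,  16.7,   0. ]), np.float64(-0.02715949821172035))
```

Call:
drive_tool(
  moves=[
    [1,-8,17,20,-0.03],
    [1,0,0,20,0],
    [1,0,0,10,0],
    [1,0,0,0,0],
    [1,0,0,0,0],
  ],
)

```text
time_s: 1.95
tcp_pos: [445.1, -196.2, 130.3]
tool_rot: [-179.9, 0.5, 91.9]
force: [0.3, -0.5, 1.0]
finger_gap: 0.996
```

```bash
python3 - <<'E'
from h import *
s=st();print(togo(s,(446.2,-185.4),92.8))
E
```

```text
t 1.95 tcp [ 445.1 -196.2  130.3] rot [-179.93    0.46   91.85] F [ 0.3 -0.5  1. ] gap 0.996
(array([10.7,  1.5, -0.1]), np.float64(-0.01654532400828231))
```

Call:
drive_tool(
  moves=[
    [1,8,1.5,0,-0.015],
    [1,0,0,0,0],
    [1,0,0,0,0],
    [1,0,0,0,0],
  ],
)

```text
time_s: 2.28
tcp_pos: [446.7, -189.1, 132.4]
tool_rot: [180.0, 0.6, 92.6]
force: [-0.3, -0.2, -0.0]
finger_gap: 0.999
```

```bash
python3 - <<'E'
from h import *
s=st();print(togo(s,(446.2,-185.4),92.8))
c=load("wrist");cv2.imwrite("pics/w2.png",c["frame"][:,:,::-1])
P=proj(c,(446.2,-185.4,64),s);print(P)
s=st();print(togo(s,(446.2,-185.4),92.8))
E
```

```text
t 2.28 tcp [ 446.7 -189.1  132.4] rot [179.96   0.56  92.62] F [-0.3 -0.2 -0. ] gap 0.999
(array([ 3.8, -0.3, -0. ]), np.float64(-0.003090463273311273))
[313.55922851 229.99756002]
t 2.33 tcp [ 446.7 -189.3  132.4] rot [179.95   0.57  92.61] F [0.  0.6 0.4] gap 1.002
(array([ 3.9, -0.4, -0. ]), np.float64(-0.00324142395880675))
```

View pics/w2.png

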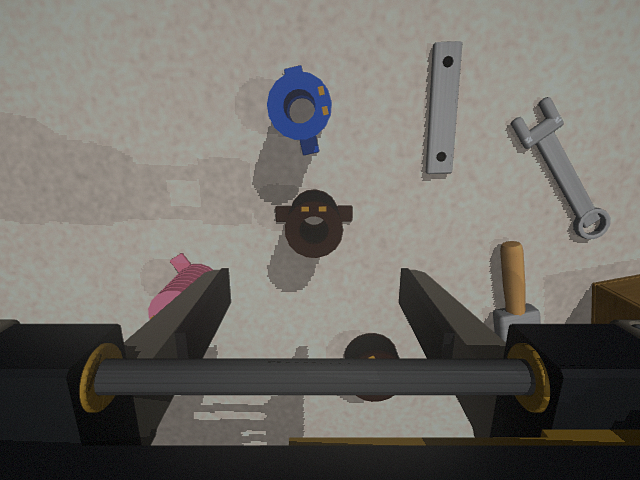

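Call:
drive_tool(
  moves=[
    [1,3,0,20,0],
    [1,0,0,20,0],
    [1,0,0,15,0],
    [1,0,0,10,0],
    [1,0,0,0,0],
    [1,0,0,0,0],
  ],
)

```text
time_s: 2.83
tcp_pos: [449.9, -188.2, 68.6]
tool_rot: [179.5, 0.8, 92.6]
force: [0.3, -0.3, 0.2]
finger_gap: 0.998
```

```bash
python3 - <<'E'
from h import *
s=st();print(togo(s,(446.2,-185.4),92.8))
E
```

```text
t 2.83 tcp [ 449.9 -188.2   68.6] rot [179.54   0.84  92.62] F [ 0.3 -0.3  0.2] gap 0.998
(array([ 2.9, -3.6, -0.1]), np.float64(-0.0031137168974051574))
```

Call:
drive_tool(
  moves=[
    [1,2.5,-3.5,0,0],
    [1,0,0,10,0],
    [1,0,0,10,0],
    [1,0,0,8,0],
    [1,0,0,0,0],
    [1,0,0,0,0],
  ],
)

```text
time_s: 3.33
tcp_pos: [448.1, -187.0, 40.4]
tool_rot: [179.3, 1.0, 92.6]
force: [-0.5, -0.1, 0.6]
finger_gap: 0.998
```

```bash
python3 - <<'E'
from h import *
s=st();print(togo(s,(446.2,-185.4),92.8))
c=load("wrist");cv2.imwrite("pics/w3.png",c["frame"][:,:,::-1])
print(proj(c,(446.2,-185.4,64),s))
E
```

```text
t 3.33 tcp [ 448.1 -187.    40.4] rot [179.3    0.98  92.6 ] F [-0.5 -0.1  0.6] gap 0.998
(array([ 1.7, -1.8, -0.1]), np.float64(-0.0034991128743393812))
[310.86400442 278.14263816]
```

View pics/w3.png

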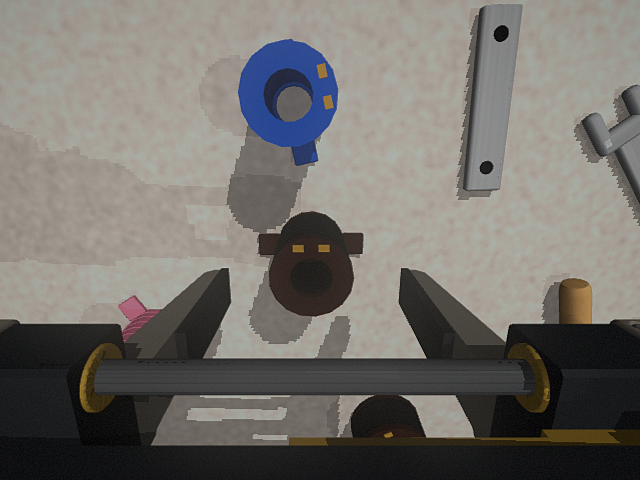

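Call:
drive_tool(
  moves=[
    [1,2,-1.5,3,0],
    [1,0,0,3,0],
    [1,0,0,0,0],
    [0.6,0,0,0,0],
    [0.6,0,0,0,0],
    [0.6,0,0,0,0],
  ],
)

```text
time_s: 3.88
tcp_pos: [447.0, -185.0, 34.2]
tool_rot: [179.2, 1.0, 92.6]
force: [-0.5, 0.1, -0.2]
finger_gap: 0.806
```

```bash
python3 - <<'E'
from h import *
s=st();print(togo(s,(446.2,-185.4),92.8))
E
```

```text
t 3.88 tcp [ 447.  -185.    34.2] rot [179.24   1.    92.6 ] F [-0.5  0.1 -0.2] gap 0.806
(array([-0.3, -0.8, -0. ]), np.float64(-0.0034860156270523335))
```

Call:
drive_tool(
  moves=[
    [0.3,0,0,0,0],
    [0.3,0,0,0,0],
    [0.2,0,0,0,0],
    [0.2,0,0,0,0],
    [0,0,0,0,0],
    [0,0,0,0,0],
    [0,0,0,0,0],
    [0,0,0,0,0],
  ],
)

```text
time_s: 4.55
tcp_pos: [447.4, -185.3, 34.8]
tool_rot: [179.2, 1.0, 92.6]
force: [-0.2, 0.9, -0.1]
finger_gap: 0.226
```

```bash
python3 - <<'E'
from h import *
s=st()
E
```

```text
t 4.55 tcp [ 447.4 -185.3   34.8] rot [179.19   1.03  92.59] F [-0.2  0.9 -0.1] gap 0.226
```

```bash
python3 - <<'E'
from h import *
s=st()
c=load("wrist");cv2.imwrite("pics/w4.png",c["frame"][:,:,::-1])
E
```

```text
t 4.55 tcp [ 447.4 -185.3   34.8] rot [179.19   1.03  92.59] F [-0.2  0.9 -0.1] gap 0.226
```

View pics/w4.png

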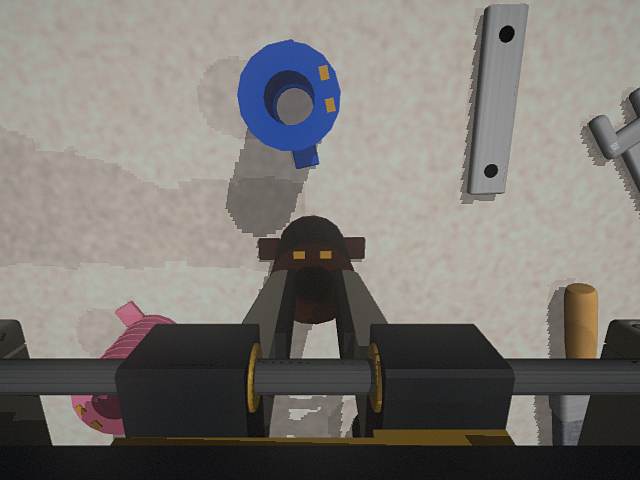

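The opening went past 0.52 without stopping on the coil, so the fingers may be closing above it. I'll check the height from the side camera.

```bash
python3 - <<'E'
from h import *
s=st()
c=load("side");crop(c,310,60,160,150,4.9,"pics/s4.png")
for p in((447,-185,35),(447,-185,63),(446,-185,64),(446,-185,0)):print((proj(c,p)-[310,60])*4.9)
t=load("top");crop(t,340,200,130,110,6,"pics/t4.png")
E
```

```text
t 4.6 tcp [ 447.4 -185.3   34.8] rot [179.18   1.04  92.59] F [-0.3 -1.2  0.2] gap 0.182
[246.20988717 672.21191281]
[247.65754397 624.07462375]
[249.83286128 622.51769012]
[246.51285386 730.84101017]
```

View pics/s4.png

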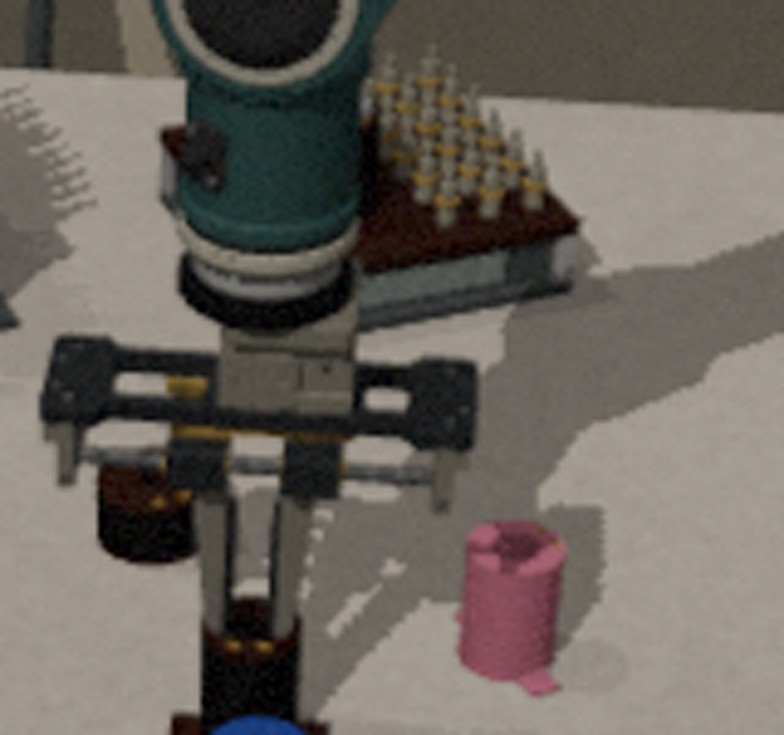

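The side view shows the fingertips (crop 215–290, 630) ending at the coil's top rim, not 30 mm down it. The true finger ends sit about 28 mm behind the reported TCP. I'll open and re-measure.

Call:
drive_tool(
  moves=[
    [1,0,0,-3,0],
    [1,0,0,-3,0],
    [1,0,0,0,0],
    [1,0,0,0,0],
    [1,0,0,0,0],
    [1,0,0,0,0],
    [1,0,0,0,0],
    [1,0,0,0,0],
  ],
)

```text
time_s: 5.37
tcp_pos: [447.4, -185.3, 41.6]
tool_rot: [179.2, 1.0, 92.6]
force: [-0.2, 0.0, 1.3]
finger_gap: 0.652
```

Call:
drive_tool(
  moves=[
    [1,0,0,0,0],
    [1,0,0,0,0],
    [1,0,0,0,0],
    [1,0,0,0,0],
  ],
)

```text
time_s: 5.7
tcp_pos: [447.3, -185.2, 41.4]
tool_rot: [179.2, 1.0, 92.6]
force: [0.5, 0.3, -0.5]
finger_gap: 0.946
```

```bash
python3 - <<'E'
from h import *
from plant import robot
print(robot.grasp_offset)
s=st()
c=load("wrist");cv2.imwrite("pics/w5.png",c["frame"][:,:,::-1])
print(proj(c,(446.2,-185.4,64),s))
sd=load("side");crop(sd,310,60,160,150,4.9,"pics/s5.png")
for z in (0,28):print((proj(sd,s["tcp_pos"]+[0,0,z])-[310,60])*4.9)
E
```

```text
18.700000000000003
t 5.7 tcp [ 447.3 -185.2   41.4] rot [179.19   1.03  92.58] F [ 0.5  0.3 -0.5] gap 0.946
[312.30970267 280.31878759]
[246.05220257 660.92992915]
[247.50196277 612.50403551]
```

View pics/w5.png

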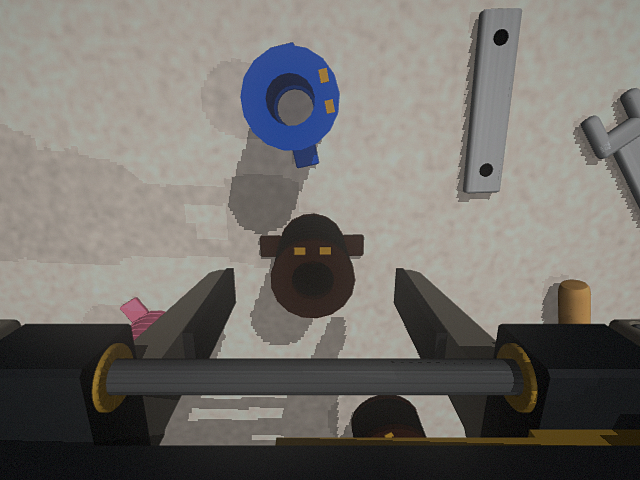

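View pics/s5.png

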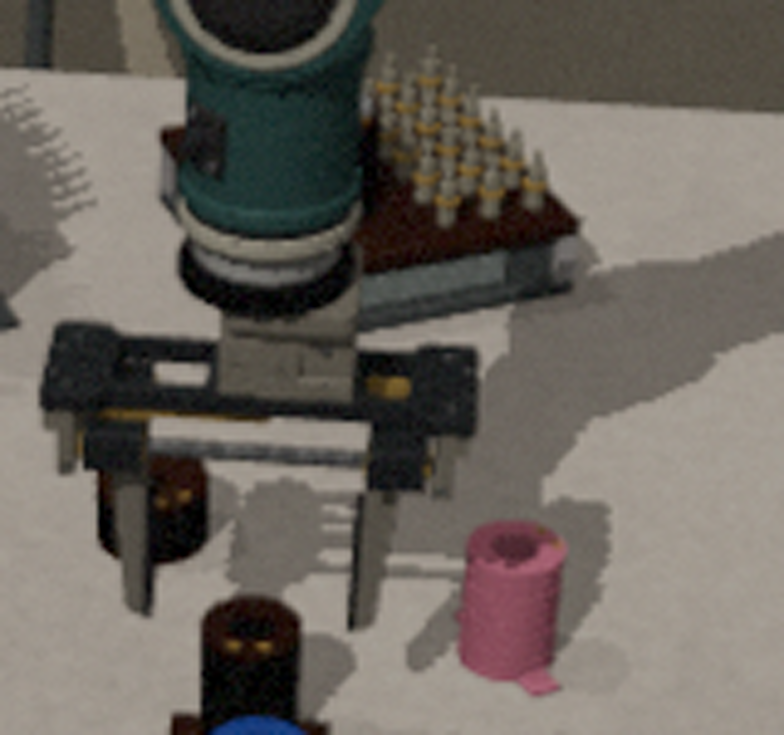

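Call:
drive_tool(
  moves=[
    [1,1,0,8,0],
    [1,0,0,8,0],
    [1,0,0,8,0],
    [1,0,0,5,0],
    [1,0,0,0,0],
    [1,0,0,0,0],
  ],
)

```text
time_s: 6.3
tcp_pos: [447.0, -184.4, 8.4]
tool_rot: [179.3, 1.0, 92.6]
force: [0.7, 0.0, -0.3]
finger_gap: 1.0
```

```bash
python3 - <<'E'
from h import *
s=st();print(togo(s,(446.2,-184.4),92.8))
c=load("wrist");cv2.imwrite("pics/w6.png",c["frame"][:,:,::-1])
print(proj(c,(446.2,-185.4,64),s))
sd=load("side");crop(sd,310,60,160,150,4.9,"pics/s6.png")
E
```

```text
t 6.3 tcp [ 447.  -184.4    8.4] rot [179.27   0.99  92.6 ] F [ 0.7  0.  -0.3] gap 1.0
(array([-0. , -0.8, -0. ]), np.float64(-0.003565385976483274))
[313.01414459 311.24678813]
```

View pics/w6.png

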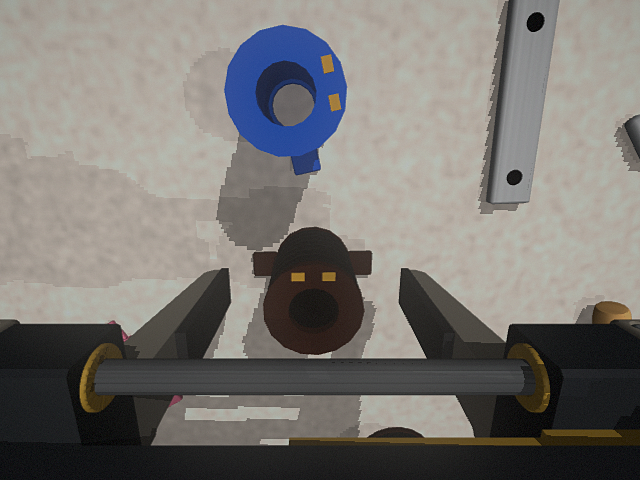

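View pics/s6.png

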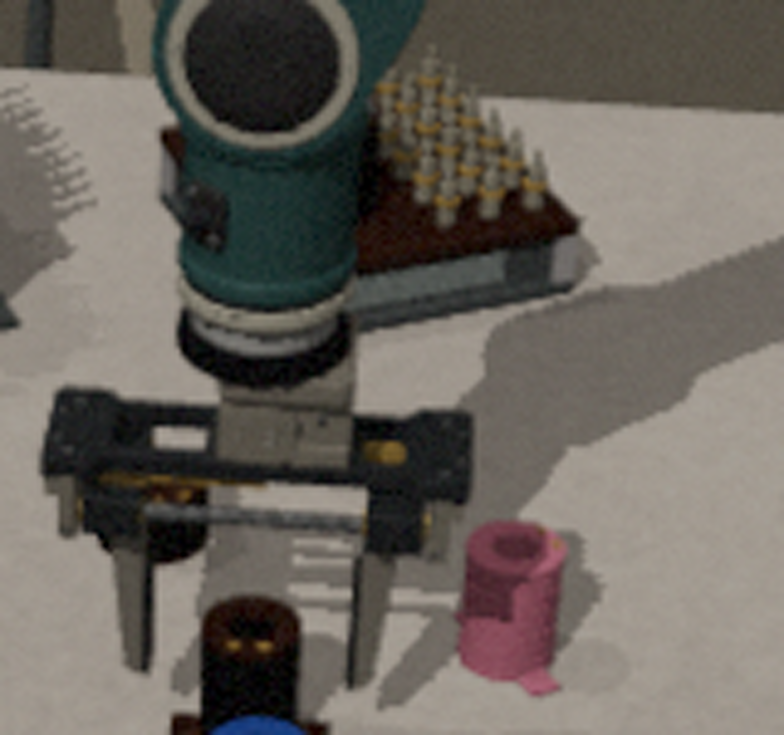

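Tips now sit about halfway down the coil, centred on it (coil top centre at (314,305), fingers' mid column 315). Closing.

Call:
drive_tool(
  moves=[
    [0.5,0,0,0,0],
    [0.5,0,0,0,0],
    [0.4,0,0,0,0],
    [0.4,0,0,0,0],
    [0.3,0,0,0,0],
    [0.2,0,0,0,0],
    [0,0,0,0,0],
    [0,0,0,0,0],
  ],
)

```text
time_s: 7.07
tcp_pos: [447.7, -185.0, 10.1]
tool_rot: [179.2, 1.1, 92.6]
force: [0.7, 0.2, -0.2]
finger_gap: 0.509
```

Call:
drive_tool(
  moves=[
    [0,0,0,0,0],
    [0,0,0,0,0],
    [0,0,0,0,0],
  ],
)

```text
time_s: 7.32
tcp_pos: [447.7, -185.0, 10.1]
tool_rot: [179.2, 1.1, 92.6]
force: [0.4, -0.3, -0.3]
finger_gap: 0.508
```

Call:
drive_tool(
  moves=[
    [0,0,0,-5,0],
    [0,0,0,-10,0],
    [0,0,0,-20,0],
    [0,0,0,-25,0],
    [0,0,0,-25,0],
    [0,0,0,-25,0],
    [0,0,0,-15,0],
    [0,0,0,0,0],
  ],
)

```text
time_s: 7.98
tcp_pos: [441.8, -180.2, 141.1]
tool_rot: [179.6, 0.8, 92.7]
force: [0.7, -1.0, -3.9]
finger_gap: 0.504
```

```bash
python3 - <<'E'
from h import *
s=st()
c=load("wrist");cv2.imwrite("pics/w7.png",c["frame"][:,:,::-1])
sd=load("side");crop(sd,210,220,150,160,3.7,"pics/s7.png")
t=load("top");crop(t,190,150,120,120,5,"pics/t7.png")
E
```

```text
t 7.98 tcp [ 441.8 -180.2  141.1] rot [179.6    0.8   92.68] F [ 0.7 -1.  -3.9] gap 0.504
```

View pics/w7.png

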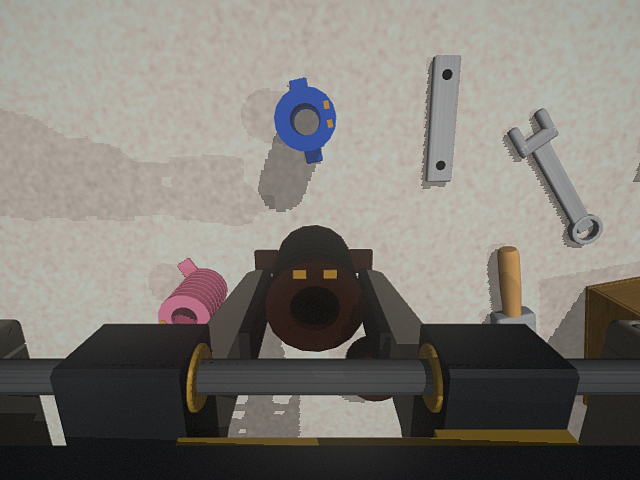

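View pics/t7.png

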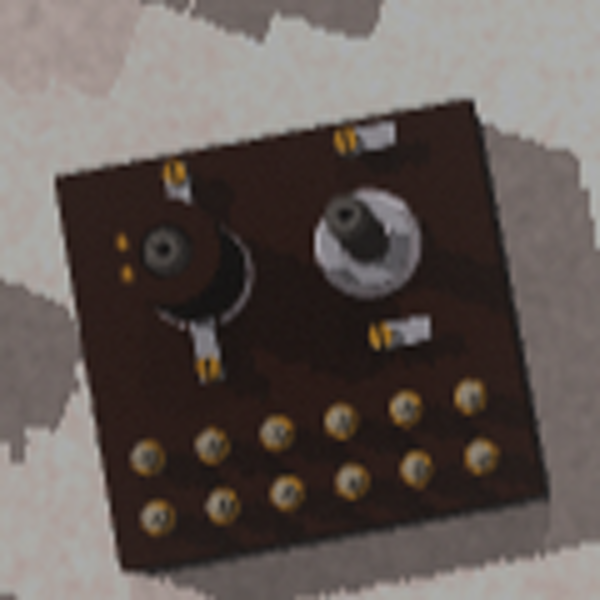

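View pics/s7.png

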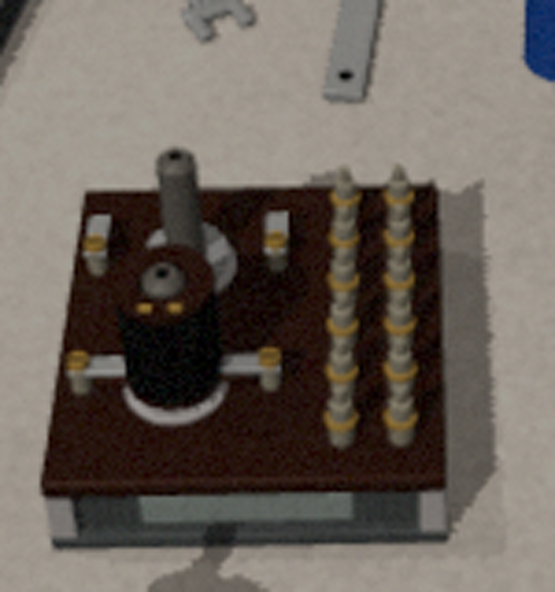

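The coil is held squarely: ears level at row 258, coil top centre (314,303). In the top crop the core top is at (346,216), the spring disc at (368,243), and the clips at (360,138) and (400,332). Now computing the core position, relay yaw, and coil offset in the tool.

```bash
python3 - <<'E'
from h import *
t=load("top");sd=load("side");c=load("wrist");s=st()
o=np.array([190,150])
f=lambda p:np.array(p)/5+o-0.4
g=lambda p:np.array(p)/3.7+[210,220]-.4
print("core top cam",onz(t,f((346,215)),127),"spring",onz(t,f((368,243)),62))
print("side core",onz(sd,g((177,157)),127))
# triangulate
p1,d1=ray(t,f((346,215)));p2,d2=ray(sd,g((177,157)))
A=np.c_[d1,-d2];k=np.linalg.lstsq(A,p2-p1,rcond=None)[0];print("tri",p1+k[0]*d1,p2+k[1]*d2)
C=[onz(t,f(p),50) for p in((57,178),(470,100),(548,497),(122,570))]
ang=lambda v:np.degrees(np.arctan2(v[1],v[0]))
print("yaws y:",ang(C[0]-C[1])-90,ang(C[3]-C[2])-90,"x:",ang(C[1]-C[2]),ang(C[0]-C[3]),[np.linalg.norm(C[i]-C[i-1]) for i in range(4)])
ctr=sum(C)/4;y=np.radians(10);
S=[onz(t,f(p),84) for p in((147,457),(470,396),(157,517),(480,456))]
ya=[ang(S[0]-S[1])-90,ang(S[2]-S[3])-90];print("stud yaw",ya)
for yy in(9.5,10.5,11):
    y=np.radians(yy);print(yy,ctr[:2]+[35*np.cos(y)+40*np.sin(y),35*np.sin(y)-40*np.cos(y)])
# coil in tool
top=onz(c,(314,303),s["tcp_pos"][2]-10.1+64,s);print("coil top",top,togo(s,top)[0])
e1=onz(c,(255,259),s["tcp_pos"][2]-10.1+4,s);e2=onz(c,(372.5,259),s["tcp_pos"][2]-10.1+4,s);print("ears",(e1+e2)/2,np.linalg.norm(e1-e2),ang(e2-e1),togo(s,(e1+e2)/2)[0])
E
```

```text
t 8.28 tcp [ 439.1 -179.3  136.3] rot [-179.97    0.56   92.69] F [ 0.   0.4 -3.4] gap 0.51
core top cam [593.15941115 163.07465116 127.        ] spring [591.68795426 161.95222627  62.        ]
side core [593.15740692 163.95889335 127.        ]
tri [593.29427905 163.18127741 126.24476261] [593.42431543 163.2019514  126.2709029 ]
yaws y: 10.690504683626841 9.69794020163809 x: 11.294831625397181 10.493892537989 [np.float64(186.3846687367834), np.float64(196.7529022038504), np.float64(189.84869792848315), np.float64(199.42479981252373)]
stud yaw [np.float64(10.6759995823367), np.float64(10.673092612717952)]
9.5 [591.75879109 161.5555641 ]
10.5 [592.34023359 162.27836904]
11 [592.62620204 162.64354945]
coil top [ 439.27516115 -177.30984542  190.22583054] [ 2.   0.3 -0. ]
ears [ 438.93700288 -177.53749435  130.22583054] 75.3274058082102 2.751019880549913 [ 1.8 -0.  -0. ]
```

Call:
drive_tool(
  moves=[
    [0,0,0,-15,0],
    [0,10,5,-12,0],
    [0,22,12,-3,-0.03],
    [0,26,14,0,-0.04],
    [0,26,15,0,-0.03],
    [0,26,16,0,-0.03],
    [0,26,16,0,-0.02],
    [0,26,16,0,0],
  ],
)

```text
time_s: 8.95
tcp_pos: [507.5, -7.5, 155.5]
tool_rot: [-178.8, 0.1, 100.8]
force: [-0.1, 0.5, -3.2]
finger_gap: 0.509
```

```bash
python3 - <<'E'
from h import *
s=st();print(togo(s,(593.2,160.9),100.6))
E
```

```text
t 8.95 tcp [507.5  -7.5 155.5] rot [-1.7884e+02  1.4000e-01  1.0078e+02] F [-0.1  0.5 -3.2] gap 0.509
(array([149.4, 115.7,  -2.7]), np.float64(0.0031019327266329577))
```

Call:
drive_tool(
  moves=[
    [0,22,18,-4,0],
    [0,22,18,-3,0],
    [0,22,17,0,0],
    [0,14,12,0,0],
    [0,0,0,0,0],
    [0,0,0,0,0],
  ],
)

```text
time_s: 9.45
tcp_pos: [554.8, 97.4, 152.4]
tool_rot: [-178.1, -0.4, 101.4]
force: [0.1, -0.6, -4.4]
finger_gap: 0.503
```

```bash
python3 - <<'E'
from h import *
s=st();print(togo(s,(593.2,160.9),100.6))
E
```

```text
t 9.45 tcp [554.8  97.4 152.4] rot [-178.13   -0.37  101.44] F [ 0.1 -0.6 -4.4] gap 0.503
(array([54.6, 50.2, -1.3]), np.float64(0.014590679425161289))
```

Call:
drive_tool(
  moves=[
    [0,10,9,-6,0.01],
    [0,10,9,-4,0],
    [0,10,9,0,0],
    [0,10,9,0,0],
    [0,0,0,0,0],
    [0,0,0,0,0],
  ],
)

```text
time_s: 9.95
tcp_pos: [582.0, 142.0, 156.5]
tool_rot: [-177.6, -0.2, 100.7]
force: [0.5, -0.7, -4.1]
finger_gap: 0.508
```

```bash
python3 - <<'E'
from h import *
s=st();print(togo(s,(593.2,160.9),100.6))
c=load("wrist");cv2.imwrite("pics/w8.png",c["frame"][:,:,::-1])
print(proj(c,(592.9,162.8,127),s),proj(c,(592.9,162.8,62),s))
E
```

```text
t 9.95 tcp [582.  142.  156.5] rot [-177.58   -0.25  100.65] F [ 0.5 -0.7 -4.1] gap 0.508
(array([16.5, 14.5, -0.5]), np.float64(0.0008963489931435439))
[336.78514625 225.32956702] [335.32210321 207.49162128]
```

View pics/w8.png

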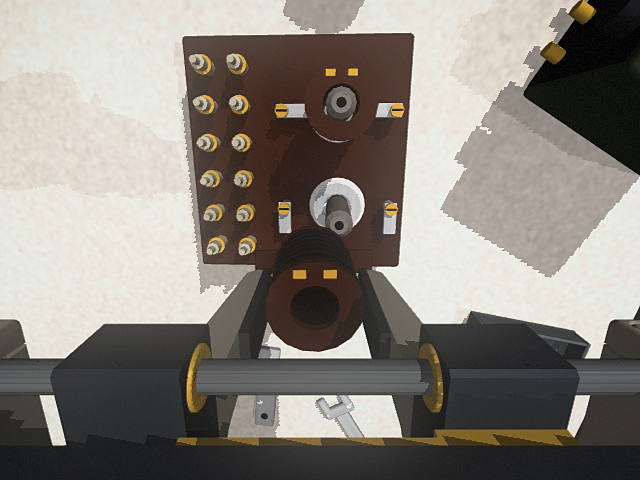

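The core top is at (339,226) in the wrist view, within about 1.5 mm of my estimate. The tool has drifted to a 2.4° tilt, because each row latches the lag in orientation. I'll try to undo that by backing off in rows, then returning in single rows with holds.

Call:
drive_tool(
  moves=[
    [0,-12,0,0,0],
    [0,-14,0,0,0],
    [0,-14,0,0,0],
    [0,-14,0,0,0],
    [0,-14,0,0,0],
    [0,-10,0,0,0],
    [0,0,0,0,0],
  ],
)

```text
time_s: 10.58
tcp_pos: [596.1, 49.7, 155.6]
tool_rot: [-177.4, 0.1, 100.3]
force: [0.6, -1.1, -2.9]
finger_gap: 0.502
```

```bash
cat >> h.py <<'E'
def hold(n):
    for _ in range(n): camera("top")
E
python3 - <<'E'
from h import *
st();hold(2);st();hold(2);st()
E
```

```text
t 10.58 tcp [596.1  49.7 155.6] rot [-1.7742e+02  8.0000e-02  1.0027e+02] F [ 0.6 -1.1 -2.9] gap 0.502
t 10.68 tcp [595.7  52.9 155.7] rot [-1.7744e+02 -4.0000e-02  1.0042e+02] F [-0.2  0.9 -3.8] gap 0.505
t 10.78 tcp [595.4  55.7 155.9] rot [-1.7746e+02 -1.2000e-01  1.0063e+02] F [ 0.1 -0.  -2.1] gap 0.504
```

Call:
drive_tool(
  moves=[
    [0,0,0,12,0],
    [0,0,0,14,0],
    [0,0,0,14,0],
    [0,0,0,8,0],
    [0,0,0,0,0],
  ],
)

```text
time_s: 11.2
tcp_pos: [592.4, 61.7, 104.8]
tool_rot: [-177.6, -0.3, 101.1]
force: [0.7, -0.3, -3.8]
finger_gap: 0.507
```

```bash
python3 - <<'E'
from h import *
st();hold(2);st();hold(2);st()
E
```

```text
t 11.2 tcp [592.4  61.7 104.8] rot [-177.57   -0.26  101.12] F [ 0.7 -0.3 -3.8] gap 0.507
t 11.3 tcp [593.4  61.8 106.4] rot [-177.69   -0.25  101.11] F [-0.6 -0.8 -3.1] gap 0.506
t 11.4 tcp [594.6  61.4 107.6] rot [-177.84   -0.22  101.06] F [ 0.2  0.5 -3.3] gap 0.505
```

Call:
drive_tool(
  moves=[
    [0,0,-15,-5,0],
    [0,0,-20,-5,0],
    [0,0,-20,0,0],
    [0,0,-20,0,0],
    [0,0,-20,0,0],
    [0,0,-20,0,0],
    [0,0,-10,0,0],
    [0,0,0,0,0],
  ],
)

```text
time_s: 12.07
tcp_pos: [473.5, 38.0, 128.3]
tool_rot: [-178.7, -0.1, 101.1]
force: [0.5, -0.3, -3.3]
finger_gap: 0.505
```

```bash
python3 - <<'E'
from h import *
st();hold(2);st();hold(2);st()
E
```

```text
t 12.07 tcp [473.5  38.  128.3] rot [-1.7868e+02 -6.0000e-02  1.0106e+02] F [ 0.5 -0.3 -3.3] gap 0.505
t 12.17 tcp [475.9  38.5 128.4] rot [-1.7881e+02 -1.1000e-01  1.0105e+02] F [ 0.5 -0.5 -3.3] gap 0.504
t 12.27 tcp [476.3  38.9 128. ] rot [-1.7878e+02 -1.6000e-01  1.0106e+02] F [-0.2  0.7 -3.7] gap 0.501
```

Call:
drive_tool(
  moves=[
    [0,0,40,0,0],
  ],
)

```text
time_s: 12.35
tcp_pos: [508.2, 44.7, 125.4]
tool_rot: [-178.1, -0.0, 101.1]
force: [-0.7, 0.3, -4.0]
finger_gap: 0.506
```

```bash
python3 - <<'E'
from h import *
st();hold(2);st();hold(2);st();hold(2);st()
E
```

```text
t 12.35 tcp [508.2  44.7 125.4] rot [-1.7815e+02 -2.0000e-02  1.0110e+02] F [-0.7  0.3 -4. ] gap 0.506
t 12.45 tcp [521.1  47.9 126.9] rot [-179.07   -0.29  101.03] F [-0.6 -1.2 -3.1] gap 0.504
t 12.55 tcp [516.6  47.3 126.5] rot [-178.75   -0.24  101.07] F [-0.5 -0.7 -4.4] gap 0.506
t 12.65 tcp [515.2  46.8 126.6] rot [-178.71   -0.19  101.08] F [-1.1 -0.3 -3.4] gap 0.504
```

Call:
drive_tool(
  moves=[
    [0,0,40,-8,0],
  ],
)

```text
time_s: 12.73
tcp_pos: [543.9, 52.1, 130.2]
tool_rot: [-177.8, -0.1, 101.2]
force: [-0.6, 0.6, -4.5]
finger_gap: 0.506
```

```bash
python3 - <<'E'
from h import *
st();hold(2);st()
E
```

```text
t 12.73 tcp [543.9  52.1 130.2] rot [-1.7776e+02 -5.0000e-02  1.0117e+02] F [-0.6  0.6 -4.5] gap 0.506
t 12.83 tcp [558.8  55.4 134.5] rot [-179.02   -0.24  101.06] F [ 0.4 -0.5 -3. ] gap 0.506
```

Call:
drive_tool(
  moves=[
    [0,0,40,-8,0],
  ],
)

```text
time_s: 12.92
tcp_pos: [585.7, 60.6, 137.8]
tool_rot: [-178.2, -0.1, 101.2]
force: [-2.2, -0.6, -4.8]
finger_gap: 0.503
```

```bash
python3 - <<'E'
from h import *
st();hold(2);s=st();print(togo(s,(593.2,160.9),100.6))
E
```

```text
t 12.92 tcp [585.7  60.6 137.8] rot [-1.7816e+02 -1.4000e-01  1.0116e+02] F [-2.2 -0.6 -4.8] gap 0.503
t 13.02 tcp [599.1  63.3 142. ] rot [-179.34   -0.29  101.03] F [-0.   0.5 -3.8] gap 0.504
(array([96.9, 12.9,  0.3]), np.float64(0.007577556465486631))
```

Call:
drive_tool(
  moves=[
    [0,12,4,-20,0],
  ],
)

```text
time_s: 13.1
tcp_pos: [598.6, 72.0, 158.2]
tool_rot: [-178.9, -0.2, 100.8]
force: [-1.0, -0.7, -4.1]
finger_gap: 0.509
```

```bash
python3 - <<'E'
from h import *
st();hold(2);s=st();print(togo(s,(593.2,160.9),100.6))
E
```

```text
t 13.1 tcp [598.6  72.  158.2] rot [-178.87   -0.21  100.82] F [-1.  -0.7 -4.1] gap 0.509
t 13.2 tcp [602.8  78.7 164.6] rot [-179.68   -0.38  101.16] F [ 0.1  1.1 -3.6] gap 0.509
(array([82.6,  6.5,  0.5]), np.float64(0.009856258718181654))
```

Call:
drive_tool(
  moves=[
    [0,36,3,0,0.005],
  ],
)

```text
time_s: 13.28
tcp_pos: [600.7, 104.9, 164.2]
tool_rot: [-179.7, 0.0, 100.2]
force: [0.8, -2.3, -3.8]
finger_gap: 0.506
```

```bash
python3 - <<'E'
from h import *
st();hold(4);s=st();print(togo(s,(593.2,160.9),100.6))
E
```

```text
t 13.28 tcp [600.7 104.9 164.2] rot [-1.7966e+02  2.0000e-02  1.0024e+02] F [ 0.8 -2.3 -3.8] gap 0.506
t 13.48 tcp [597.9 115.5 164.7] rot [-179.67   -0.37  101.05] F [ 0.8 -0.1 -4.1] gap 0.507
(array([45.5,  4.1,  0.3]), np.float64(0.007832506941961212))
```

Call:
drive_tool(
  moves=[
    [0,30,4,0,0.008],
  ],
)

```text
time_s: 13.57
tcp_pos: [597.4, 136.4, 163.7]
tool_rot: [-179.6, 0.0, 100.0]
force: [1.4, -1.4, -4.1]
finger_gap: 0.506
```

```bash
python3 - <<'E'
from h import *
hold(5);s=st();print(togo(s,(593.2,160.9),100.6))
c=load("wrist");cv2.imwrite("pics/w9.png",c["frame"][:,:,::-1])
print(proj(c,(592.9,162.8,127),s),proj(c,(592.9,162.8,62),s));st()
E
```

```text
t 13.82 tcp [595.9 144.2 164.4] rot [-179.63   -0.3   100.57] F [ 0.3 -0.4 -3.6] gap 0.504
(array([16.9,  0.4,  0.1]), np.float64(-0.0006057195693537458))
[315.01342591 221.92752823] [315.4412113  205.31605847]
t 13.87 tcp [596.1 143.8 164.4] rot [-179.63   -0.3   100.51] F [-0.1 -0.4 -3.4] gap 0.505
```

View pics/w9.png

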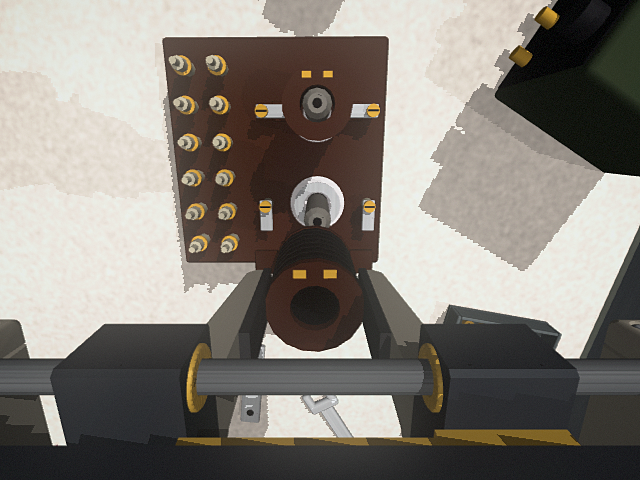

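Core top (317,221), clip screws level at row 207, so yaw is right. I need about 1.3 mm more in tool y.

Call:
drive_tool(
  moves=[
    [0,16,1.5,0,0],
  ],
)

```text
time_s: 13.95
tcp_pos: [595.7, 154.0, 164.0]
tool_rot: [-179.6, -0.1, 100.1]
force: [0.7, -0.4, -3.9]
finger_gap: 0.505
```

```bash
python3 - <<'E'
from h import *
hold(7);s=st();print(togo(s,(594.3,160.8),100.6))
E
```

```text
t 14.3 tcp [594.9 158.5 164.4] rot [-179.63   -0.26  100.44] F [-0.1  0.3 -3.7] gap 0.506
(array([ 2.4, -0.1,  0. ]), np.float64(-0.0028523386378106245))
```

Call:
drive_tool(
  moves=[
    [0,2.6,0,12,-0.003],
  ],
)

```text
time_s: 14.38
tcp_pos: [596.4, 160.5, 154.3]
tool_rot: [-179.9, -0.2, 100.5]
force: [1.5, 0.4, -3.8]
finger_gap: 0.506
```

```bash
python3 - <<'E'
from h import *
hold(5);s=st();print(togo(s,(594.3,160.8),100.6))
c=load("wrist");t=load("top");sd=load("side")
a=cv2.resize(c["frame"][190:360,230:400],(400,400),interpolation=2)
b=cv2.resize(sd["frame"][200:320,210:310],(400,480),interpolation=2)[:400]
cv2.imwrite("pics/j10.png",np.hstack([a,b])[:,:,::-1])
E
```

```text
t 14.63 tcp [594.1 161.  152. ] rot [-179.58   -0.26  100.61] F [-0.6  0.7 -3.6] gap 0.505
(array([-0.2,  0.2, -0. ]), np.float64(0.00019233590717118284))
```

View pics/j10.png

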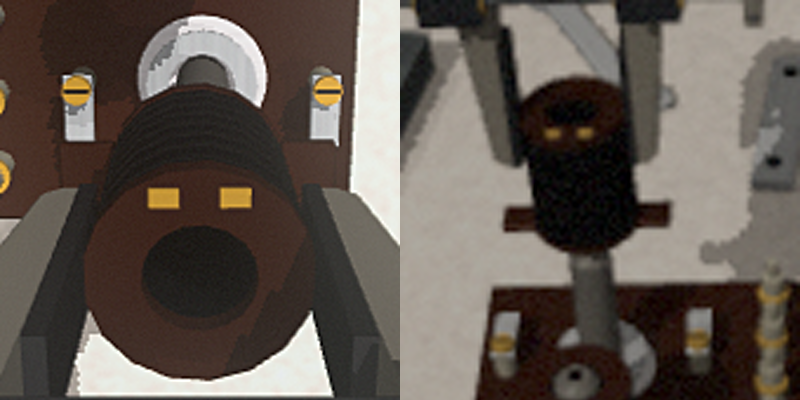

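Call:
drive_tool(
  moves=[
    [0,0,0.3,10,0],
  ],
)

```text
time_s: 14.87
tcp_pos: [596.2, 162.0, 144.4]
tool_rot: [-179.9, -0.3, 100.6]
force: [0.5, 0.6, -2.5]
finger_gap: 0.507
```

```bash
python3 - <<'E'
from h import *
hold(4);s=st();print(togo(s,(594.3,160.8),100.6))
E
```

```text
t 15.07 tcp [594.3 161.1 142. ] rot [-179.58   -0.25  100.61] F [ 0.2 -0.3 -4. ] gap 0.506
(array([-0.3, -0.1, -0. ]), np.float64(0.00020870016042359076))
```

Call:
drive_tool(
  moves=[
    [0,0,0.3,8,0],
  ],
)

```text
time_s: 15.15
tcp_pos: [595.7, 161.8, 135.3]
tool_rot: [-179.8, -0.3, 100.6]
force: [1.0, -0.0, -3.5]
finger_gap: 0.509
```

```bash
python3 - <<'E'
from h import *
hold(4);s=st();print(togo(s,(594.3,160.8),100.6))
E
```

```text
t 15.35 tcp [594.2 161.3 133.6] rot [-179.53   -0.26  100.63] F [ 0.  -0.8 -3.5] gap 0.506
(array([-0.5,  0. , -0. ]), np.float64(0.0004817558136595915))
```

Call:
drive_tool(
  moves=[
    [0,-0.4,0.2,8,0],
  ],
)

```text
time_s: 15.43
tcp_pos: [595.5, 161.7, 127.0]
tool_rot: [-179.7, -0.3, 100.6]
force: [-1.9, 1.8, -2.2]
finger_gap: 0.51
```

```bash
python3 - <<'E'
from h import *
hold(4);s=st();print(togo(s,(594.3,160.8),100.6))
c=load("wrist");sd=load("side");t=load("top")
a=cv2.resize(c["frame"][190:360,230:400],(400,400),interpolation=2)
b=cv2.resize(sd["frame"][200:320,210:310],(400,480),interpolation=2)[:400]
cv2.imwrite("pics/j11.png",np.hstack([a,b])[:,:,::-1])
E
```

```text
t 15.63 tcp [594.1 161.6 125.1] rot [-179.51   -0.32  100.65] F [ 0.8  2.3 -4.5] gap 0.507
(array([-0.8,  0.1, -0. ]), np.float64(0.0009188048507721339))
```

View pics/j11.png

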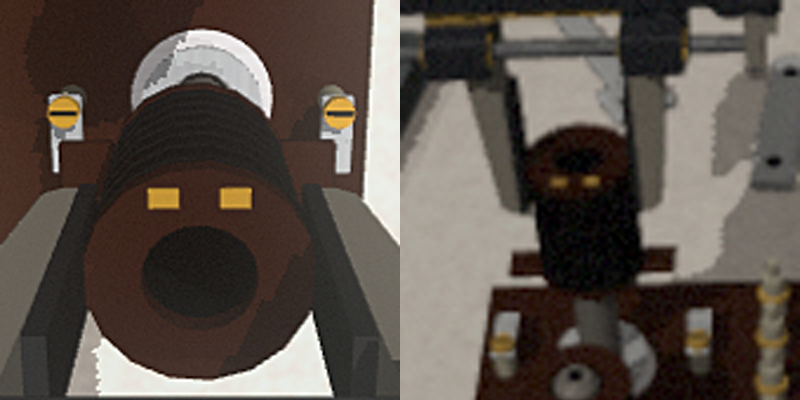

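A contact force of about +2 N in y means the coil sits too far to −y, so I'll shift tool +x a little as I go down.

Call:
drive_tool(
  moves=[
    [0,1.5,0,4,0],
  ],
)

```text
time_s: 15.87
tcp_pos: [594.4, 162.5, 122.1]
tool_rot: [-179.6, -0.2, 100.6]
force: [0.0, -0.6, -2.8]
finger_gap: 0.502
```

```bash
python3 - <<'E'
from h import *
hold(4);s=st();hold(1);s=st()
E
```

```text
t 16.07 tcp [593.8 162.2 121.3] rot [-179.48   -0.25  100.63] F [ 1.   0.6 -3.1] gap 0.505
t 16.12 tcp [593.9 162.3 121.4] rot [-179.5    -0.26  100.63] F [-0.2 -0.4 -3.9] gap 0.507
```

Call:
drive_tool(
  moves=[
    [0,1,0,8,0],
  ],
)

```text
time_s: 16.2
tcp_pos: [595.0, 163.2, 114.7]
tool_rot: [-179.7, -0.2, 100.6]
force: [1.3, 0.8, -4.3]
finger_gap: 0.51
```

```bash
python3 - <<'E'
from h import *
hold(4);s=st();hold(1);s=st()
E
```

```text
t 16.4 tcp [593.3 163.1 112.9] rot [-179.44   -0.25  100.62] F [ 0.9 -0.2 -3. ] gap 0.506
t 16.45 tcp [593.5 163.2 113.2] rot [-179.48   -0.25  100.63] F [ 0.7  1.1 -3.3] gap 0.503
```

Call:
drive_tool(
  moves=[
    [0,0.3,0,8,0],
  ],
)

```text
time_s: 16.53
tcp_pos: [594.7, 164.0, 106.5]
tool_rot: [-179.7, -0.3, 100.6]
force: [0.2, -0.5, -2.5]
finger_gap: 0.509
```

```bash
python3 - <<'E'
from h import *
hold(4);s=st();hold(1);s=st()
E
```

```text
t 16.73 tcp [593.  163.4 104.7] rot [-179.42   -0.25  100.63] F [ 1.1 -0.6 -3.5] gap 0.508
t 16.78 tcp [593.3 163.6 105. ] rot [-179.46   -0.26  100.63] F [ 0.7 -0.5 -3.4] gap 0.511
```

Call:
drive_tool(
  moves=[
    [0,-0.3,0.8,8,0],
  ],
)

```text
time_s: 16.87
tcp_pos: [595.3, 164.0, 98.4]
tool_rot: [-179.6, -0.3, 100.6]
force: [0.7, 0.4, -4.1]
finger_gap: 0.509
```

```bash
python3 - <<'E'
from h import *
hold(4);s=st();hold(1);s=st()
E
```

```text
t 17.07 tcp [593.8 163.3  96.5] rot [-179.4    -0.25  100.62] F [-0.7  0.1 -3.4] gap 0.505
t 17.12 tcp [594.  163.4  96.8] rot [-179.44   -0.26  100.62] F [-1.  -0.  -4.2] gap 0.512
```

Call:
drive_tool(
  moves=[
    [0,-0.3,0.6,8,0],
  ],
)

```text
time_s: 17.2
tcp_pos: [595.8, 163.9, 90.2]
tool_rot: [-179.6, -0.3, 100.6]
force: [-0.3, 0.5, -2.9]
finger_gap: 0.504
```

```bash
python3 - <<'E'
from h import *
hold(4);s=st();hold(1);s=st()
c=load("wrist");sd=load("side")
a=cv2.resize(c["frame"][190:360,230:400],(400,400),interpolation=2)
b=cv2.resize(sd["frame"][200:320,210:310],(400,480),interpolation=2)[80:]
cv2.imwrite("pics/j12.png",np.hstack([a,b])[:,:,::-1])
E
```

```text
t 17.4 tcp [594.3 163.1  88.4] rot [-179.39   -0.25  100.63] F [ 0.   0.3 -4.2] gap 0.509
t 17.45 tcp [594.5 163.2  88.7] rot [-179.42   -0.26  100.63] F [ 0.3 -0.1 -3.6] gap 0.507
```

View pics/j12.png

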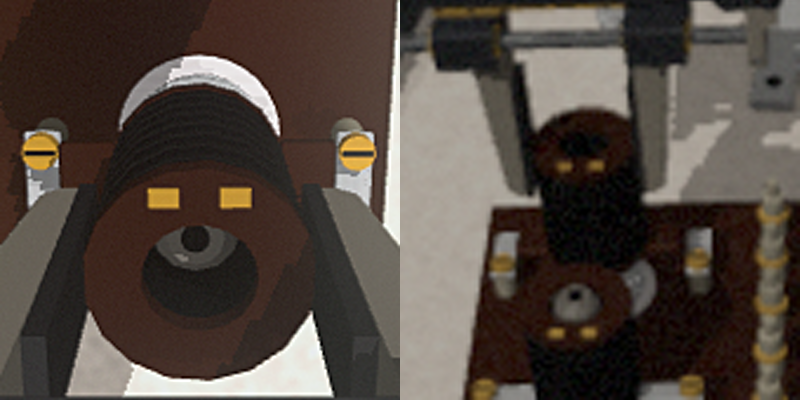

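Call:
drive_tool(
  moves=[
    [0,0,0.2,8,0],
  ],
)

```text
time_s: 17.63
tcp_pos: [595.7, 164.2, 82.4]
tool_rot: [-179.6, -0.3, 100.6]
force: [-0.6, 1.2, -2.0]
finger_gap: 0.508
```

```bash
python3 - <<'E'
from h import *
hold(4);s=st();hold(1);s=st()
E
```

```text
t 17.83 tcp [594.6 163.2  80.5] rot [-179.42   -0.25  100.63] F [ 0.9  0.2 -4. ] gap 0.506
t 17.88 tcp [594.8 163.3  80.7] rot [-179.44   -0.26  100.63] F [-0.5  0.2 -3.9] gap 0.503
```

Call:
drive_tool(
  moves=[
    [0,0,0.2,5,0],
  ],
)

```text
time_s: 17.97
tcp_pos: [595.4, 163.9, 76.6]
tool_rot: [-179.5, -0.3, 100.6]
force: [-0.8, 0.9, -2.8]
finger_gap: 0.505
```

```bash
python3 - <<'E'
from h import *
hold(4);s=st();hold(1);s=st();hold(1);s=st()
E
```

```text
t 18.17 tcp [594.8 163.3  75.4] rot [-179.42   -0.26  100.63] F [-0.7  0.4 -3.7] gap 0.505
t 18.22 tcp [594.9 163.4  75.6] rot [-179.43   -0.26  100.63] F [-0.8 -0.1 -3.4] gap 0.506
t 18.27 tcp [594.9 163.4  75.7] rot [-179.44   -0.26  100.63] F [ 0.4  0.2 -3.3] gap 0.51
```

Call:
drive_tool(
  moves=[
    [0,0,0,3,0],
  ],
)

```text
time_s: 18.35
tcp_pos: [595.1, 163.8, 73.2]
tool_rot: [-179.5, -0.3, 100.6]
force: [-1.0, 0.7, -2.6]
finger_gap: 0.506
```

```bash
cat >> h.py <<'E'
def favg(n=10):
    F=[];Z=[]
    for _ in range(n):
        camera("top");s=telemetry.read_state();F.append(s["force"]);Z.append(s["tcp_pos"])
    print("t",round(s["time_s"],2),"Favg",np.mean(F,0).round(2),"sd",np.std(F,0).round(2),"pos",np.mean(Z,0).round(2),"rot",s["tool_rot"].round(2),round(s["finger_gap"],3))
E
python3 - <<'E'
from h import *
hold(4);favg(6)
E
```

```text
t 18.85 Favg [-0.81  0.73 -3.59] sd [0.43 0.36 0.5 ] pos [594.87 163.44  72.66] rot [-179.44   -0.27  100.63] 0.507
```

Call:
drive_tool(
  moves=[
    [0,0,0,2,0],
  ],
)

```text
time_s: 18.93
tcp_pos: [595.0, 163.5, 71.1]
tool_rot: [-179.5, -0.3, 100.6]
force: [-1.6, 0.5, 0.7]
finger_gap: 0.506
```

```bash
python3 - <<'E'
from h import *
hold(4);favg(6)
E
```

```text
t 19.43 Favg [-1.63  0.43  0.82] sd [0.34 0.6  0.55] pos [594.93 163.57  70.95] rot [-179.46   -0.27  100.63] 0.504
```

Call:
drive_tool(
  moves=[
    [0,0,-0.6,2,0],
  ],
)

```text
time_s: 19.52
tcp_pos: [594.9, 163.6, 69.5]
tool_rot: [-179.5, -0.3, 100.6]
force: [-1.1, 0.1, 4.0]
finger_gap: 0.503
```

```bash
python3 - <<'E'
from h import *
hold(4);favg(6)
E
```

```text
t 20.02 Favg [-0.55  0.35  4.78] sd [0.5  0.5  0.55] pos [594.91 163.6   69.35] rot [-179.53   -0.27  100.63] 0.506
```

Call:
drive_tool(
  moves=[
    [0,0,-0.2,1.6,0],
  ],
)

```text
time_s: 20.1
tcp_pos: [594.9, 163.6, 68.1]
tool_rot: [-179.6, -0.3, 100.6]
force: [-1.9, -0.1, 6.9]
finger_gap: 0.505
```

```bash
python3 - <<'E'
from h import *
hold(4);favg(8)
E
```

```text
t 20.7 Favg [-1.57  0.13  7.16] sd [0.48 0.55 0.38] pos [594.92 163.63  68.18] rot [-179.56   -0.27  100.63] 0.506
```

Call:
drive_tool(
  moves=[
    [0,0,-0.4,1.8,0],
  ],
)

```text
time_s: 20.78
tcp_pos: [594.9, 163.7, 67.2]
tool_rot: [-179.6, -0.3, 100.6]
force: [-2.8, -0.2, 9.0]
finger_gap: 0.508
```

```bash
python3 - <<'E'
from h import *
hold(4);favg(8)
s=st();c=load("wrist");sd=load("side");t=load("top")
a=cv2.resize(c["frame"][190:360,210:420],(400,324),interpolation=2)
b=cv2.resize(sd["frame"][230:320,210:310],(400,360),interpolation=2)[:324]
cv2.imwrite("pics/j13.png",np.hstack([a,b])[:,:,::-1])
cv2.imwrite("pics/t13.png",t["frame"][:,:,::-1])
E
```

```text
t 21.38 Favg [-2.2  -0.29  8.89] sd [0.71 0.7  0.39] pos [594.92 163.7   67.3 ] rot [-179.61   -0.26  100.63] 0.507
t 21.38 tcp [594.9 163.7  67.3] rot [-179.61   -0.26  100.63] F [-2.2 -0.7  8.9] gap 0.507
```

View pics/j13.png

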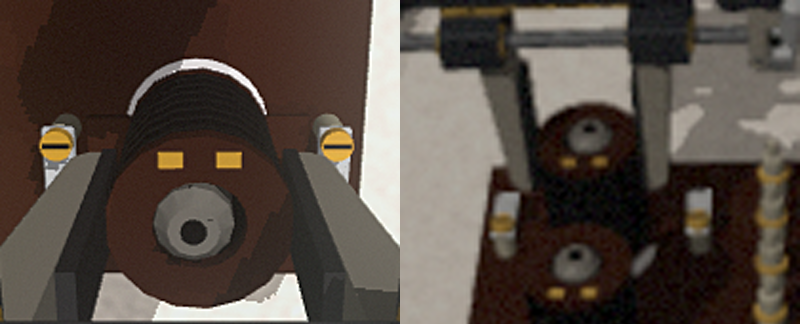

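View pics/t13.png

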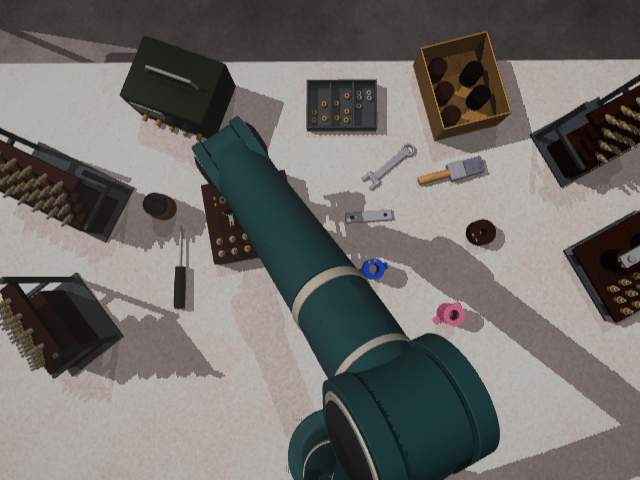

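The core shows through the bore slightly left of centre, matching the −2 N side force. I'll shift tool −y to centre it and press a little more.

Call:
drive_tool(
  moves=[
    [0,0,-1.5,1.2,0],
  ],
)

```text
time_s: 21.62
tcp_pos: [594.8, 163.7, 67.3]
tool_rot: [-179.8, -0.3, 100.6]
force: [-0.1, -0.3, 8.2]
finger_gap: 0.506
```

```bash
python3 - <<'E'
from h import *
hold(4);favg(8)
E
```

```text
t 22.22 Favg [-0.38  0.1   8.91] sd [0.35 0.35 0.63] pos [594.84 163.69  67.35] rot [-179.78   -0.25  100.62] 0.506
```

Call:
drive_tool(
  moves=[
    [0,0,-0.7,2.1,0],
  ],
)

```text
time_s: 22.3
tcp_pos: [594.9, 163.7, 66.5]
tool_rot: [-179.9, -0.2, 100.6]
force: [-2.7, -0.2, 11.0]
finger_gap: 0.503
```

```bash
python3 - <<'E'
from h import *
hold(4);favg(8)
E
```

```text
t 22.9 Favg [-2.38 -0.14 10.43] sd [0.46 0.64 0.51] pos [594.85 163.75  66.53] rot [-179.87   -0.23  100.62] 0.51
```

```bash
python3 - <<'E'
from h import *
favg(10)
s=st();c=load("wrist")
a=cv2.resize(c["frame"][190:360,210:420],(800,648),interpolation=2)[:600]
cv2.imwrite("pics/j14.png",a[:,:,::-1])
E
```

```text
t 23.4 Favg [-1.94  0.   11.01] sd [0.66 0.36 0.47] pos [594.86 163.76  66.53] rot [-179.87   -0.23  100.62] 0.501
t 23.4 tcp [594.8 163.7  66.5] rot [-179.87   -0.23  100.62] F [-1.2 -0.4 11.3] gap 0.501
```

View pics/j14.png

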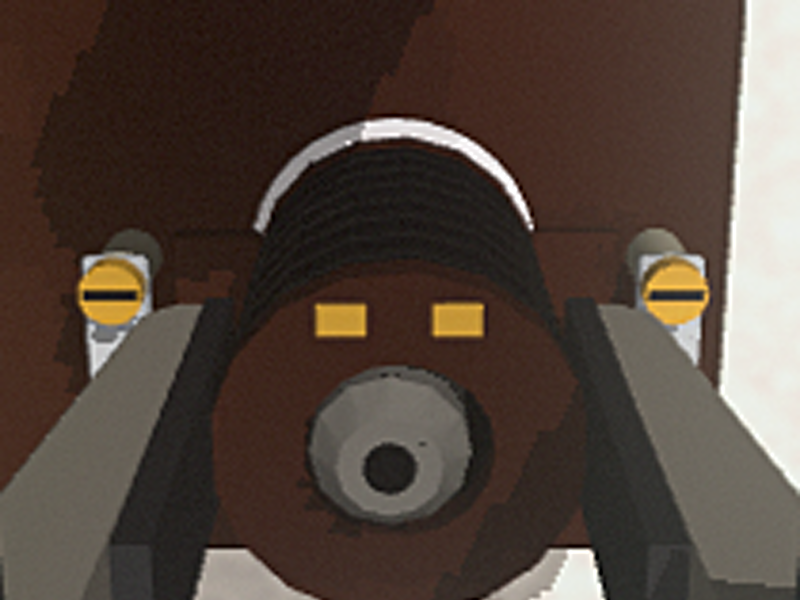

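The coil is seated round the core, with its ears in line with the clip posts (135,245) and (655,245). The force is steady, so I'm handing in.

```bash
python3 - <<'E'
from plant import workorder
print(workorder.finish_job())
E
```

```text
the job is handed in; nothing more can be done
None
```

The coil is on the bare core with its ears in line with the two clips. I handed it in with the gripper still holding it down, at about 23.4 s.

- **Push:** the wrist force averaged +10.4 to +11.0 N, against −3.6 N with the coil hanging free, so the spring is carrying about 14–14.6 N. By position the spring is pressed 6.2 mm, which would be about 15.4 N. The two disagree slightly, but both are within 9–20 N.
- **Ears and clips:** by that press depth the ear tops are about 2.5 mm below the clip undersides. I worked that out from the heights and did not see it directly. The wrist view shows the ears in line with the clips.
- **Side load:** about 2 N of sideways force remains, with the coil's bore lightly touching the core. Tool tilt at the end was under 0.3°.
- **First grasp missed:** the fingertips end about 26–28 mm short of the reported tool point, so they closed over the coil's top rim. The coil was not disturbed, and I gripped it again lower down.
- **Tilt drift:** the tool had tilted up to 2.6° while carrying the coil. I brought it back to about 0.4° before lowering.
- **Bystanders:** I moved nothing else. In the last top view everything visible was where it started, though the arm hid part of the relay.

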